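# Take the caliper off its hooks and close it on the tenon

### The job

The sliding caliper hangs on the two upturned hooks of the small tool rack. Lift it up and off its hooks, set it astride the tenon of the oak rail that is held in the jig, its beam lying on top about half way along the tenon and its jaws still open on either side, and then slide the jaw shut and press it lightly home until you feel both jaws bear on the wood, so that the tenon's width can be read. Work gently: do not drop the caliper on the wood or force its jaws, leave it there with both jaws touching and the beam square across the tenon, and do not shove the mallet, the red pencil or the sanding block about.

Things in the scene. Friction and masses are not known exactly. Their poses are not given: they have to be found in the camera images.
- rack: Small fixed wooden tool rack, yaw varies. Origin: on the bench under its cross rail; -x faces the robot. Base 230 mm wide (y), 16 mm thick; cross rail 153 mm high, front face 10 mm in front of the origin. Two 6 mm wire hooks jut out to -x from the cross rail at y = -60 and +60 mm; the caliper's beam lies in them. No other hooks.
- hook (a point): Middle of the trough of the hook at the rack's y = +60 mm, on top of the wire, 125 mm above the bench, 75 mm in front of the cross rail's middle; the other hook is 120 mm away at y = -60 mm. Each trough is 22 mm wide along x; its front tip (-x) turns up 18 mm above the trough; behind the trough the wire runs back to the rail 9 mm higher. Axes as the rack's.
- caliper: Loose sliding caliper, 0.35 to 0.5 kg, hung with beam level and jaws down. Beam of aluminium with dark scale marks, 170 mm long, 12 thick, 20 high. Origin: underside of the beam at the fixed jaw's inner face, mid thickness. x along the beam to the sliding jaw (beam x = -16 to 154 mm), y across its thickness, z up. On the rack its x points along the rack's +y, hooks at about x = 12 and 132 mm.
- fixed_jaw: Steel fixed jaw of the caliper, rigid with the beam; origin and axes are the caliper's. Block at x = -16 to 0 mm, 18 mm wide (y), z = -3 to 23 mm; below it a leg 14 mm wide and 14 to 10 mm thick down to z = -38 mm. Its inner face is x = 0, looking to +x.
- sliding_jaw: Steel sliding jaw on a grey carriage, mirror image of the fixed jaw, leg down to z = -38 mm. Origin: its inner face (which looks to the fixed jaw, -x) at the height of the beam's underside, mid thickness. Axes as the caliper's.
- slide (a joint): Sliding jaw on the beam: value = opening between the two inner jaw faces in m (0 shut, at most 0.09); starts well open. It slides with about 1 N of friction and stays where it is left.
- beam_grip (a point): Point inside the beam, 40 mm from the fixed jaw's inner face, 10 mm above the beam's underside, near the caliper's centre of mass: grip the 12 mm thick beam here from above, fingers on its front and back faces. Keep the fingertips above the beam's underside, as it will lie on the wood. Axes as the caliper's.
- slide_grip (a point): Middle of the sliding jaw's grey carriage, 20 mm behind that jaw's inner face, 10 mm above the beam's underside. The carriage is 34 mm long (x), 28 mm wide (y), from 4 mm below the beam to 5 mm above its top; a brass thumbscrew on it ends 13 mm above the beam's top. Beyond the tenon's side the fingers may reach below the beam. Axes as the caliper's.
- throat (a point): Point on the underside of the beam, 30 mm from the fixed jaw's inner face. Axes as the caliper's.
- rail: Fixed oak rail in a plywood sawing jig with a dark hold-down bar and two brass wing nuts; yaw varies. Origin: on the bench under the middle of its tenon; x along the rail away from the robot. Behind the shoulder at x = +45 mm the rail is 88 mm wide and 78 mm high; the jig, 150 mm wide and up to 112 mm high, lies at x = 51 to 171 mm.
- tenon (a point): Centre of the flat top of the tenon, 70 mm above the bench. Axes as the rail's: x along the tenon, y across it. The tenon is the narrower end of the rail, towards the robot: 90 mm long (x = -45 to 45 mm), nominally 60 mm wide, sawn a little over or under (the caliper is to show it), 42 mm deep, its underside 28 mm clear of the bench.
- mallet: Loose wooden mallet, 253 mm long, lying to the right of the jig; origin under its middle. Bystander.
- red_pencil: Loose red carpenter's pencil, 148 mm long, lying on the bench in front; origin under its middle. Bystander.
- sanding_block: Loose brown sanding block, 65 x 112 x 31 mm, lying on the bench in front of the rack; origin under its middle. Bystander.

How it is judged:
By the outcome, as a careful person would: the job done as asked, in the order asked, and still so for the second after the job is handed in, with the robot touching nothing.
It also fails if it takes over 51 s, if anything falls off the work surface, if the arm or the gripper's body presses on something with over 40 N, if the wrist force passes 120 N, or if a joint passes its speed limit or range.

### The arm

A 7-joint arm with a two-finger parallel gripper is mounted at the origin on a cart in front of the work surface, level with it; the furniture and walls round the work are solid. World frame = base frame: x ahead of the robot, y to its left, z up, the work surface at z = 0. Lengths are in m, angles in rad, forces in N, time in s.
With the tool pointing down it reaches from about 0.425 to 0.925 m from the base axis. Payload 6.8 kg.
Tool frame: the origin (TCP) lies at the very end of the fingers, on their centre line; the grasp point (between the pads) lies 19 mm behind it (grip_point_offset is the distance from the TCP to the grasp point, in m); z points along the fingers, y is the line along which they close (so a half turn about z gives the same grasp; the last joint's range is limited). The gripper opens to 85 mm and grips with 20 to 120 N. Pads are 22 mm wide; open, the fingers measure 114 mm over their backs; the gripper's body (76 mm by 85 mm) begins 54 mm behind the grasp point. The pads swing forward as they close: fully open they stand 13 mm farther back than shut.
Start: joints at [1.124, 0.477, 0.022, 1.555, -0.011, 1.109, -0.083], TCP at [0.224, -0.637, 0.231] pointing down, gripper open.
Joint ranges: [-2.96, 2.96], [-0.34, 2.1], [-1.41, 1.46], [0.24, 2.44], [-1.37, 4.51], [0.17, 1.92], [-2.96, 2.96]. Speed limits (rad/s): [2.39, 2.39, 3.14, 3.14, 3.14, 3.14, 3.14].

### API

Orientations are given as a unit quaternion [w, x, y, z].
In Python, from station import * gives the robot as it stands.
- The arm moves only by the tool carry_out, never from a script. Its argument "rows" is text: rows parted by semicolons, each of 4 numbers parted by spaces: the shift along the world's x, y, z in mm, then the turn about the world's z in degrees. In form: dx dy dz yaw; .... A call has 1 to 10 rows; each row shifts and turns the commanded pose from where the row before left it; what a row does not reach is not made up. A row lasts 1/8 s, in which the tool goes at most 62.5 mm and 10.7 degrees, less where a joint would pass 70% of its speed; a pose out of reach is approached as far as the arm can. A call is refused whole if a number of a shift passes 62.5 or a number of a turn 10.7, either way. A call with a gripper value outside its range is refused whole. "claw" is the finger opening in mm, from 0 to 85.4, set as the call begins (left out, the last holds). The fingers move at their own pace and stop on an object; "force" is the grip in N (left out, the last holds). Time passes only in rows, so rows that do not move let the fingers close. It gives the time, the measured TCP pose, the force, the opening and the grip force at its end, in the units of the state.
- get_obs(): the state, without advancing time (a new reading comes with each control period).
- read_camera(name): name is "side" or "top"; returns a dict with "img" (480x640x3 uint8, blue, green, red), "fov_y" (degrees; the focal length in pixels is half the picture's height over the tangent of half this angle, whatever the lens; pixels are square), "cx", "cy" (the principal point, pixels), "world_to_cam" (4x4, takes a point from world to camera coordinates). Camera axes: x right, y up, looking along -z (the intrinsics and any distortion apply to the point x, -y, -z); pixel columns grow to the right and rows downward; lengths in m; the calibration is good to about 2 mm. A picture is of the moment at which its call begins. There is no depth.
- hand_in(): hands the job in; it is judged then, once.
Trained networks look in the newest picture that a camera, given by its name, has taken for a name from the list of things; names that differ only in an ending like _2 or _b are one class to them, and where a whole thing is asked for, a point or a joint stands for the part that bears it (a point fixed in the world has none). Each returns a list of dicts, best first, with "confidence" (0 to 1); they miss things now and then, are a little off and sometimes report something else, mostly with a low value. They report only what shows in the picture. A call takes as long as a camera call.
- recognise(camera, thing): "centre" ([column, row] in pixels, amid what is visible of it).
- outline_of(camera, thing): "pixels" (480x640 bool, what is visible of it) and "centre" ([column, row] in pixels, amid what is visible of it).
- place_of(camera, thing): "centre" ([column, row] in pixels: a listed point, or the origin of a listed thing).
The state is a dict: "t": time; "q": joint angles; "joint_vel": joint speeds; "joint_torque": joint torques, N m; "eef_pos": TCP position; "tool_rot": TCP orientation; "contact_force": force on the tool from outside, world axes, zero at the start; "torque": the same for the moment, N m; "gripper_width": opening from 0.0 (shut) to 1.0 (fully open); "grasp_force": force on a finger pad.
Only numpy, scipy, OpenCV 4.12 (cv2) and the standard library are available. Lean on these libraries where they do the work, as an engineer would, in place of code of your own. Each camera call takes 0.05 s, during which the arm holds its last target. There are 200 camera calls.

## Working session

There is one attempt and no reset: what is moved stays moved. The work goes in short steps, Python scripts to look and compute and a tool call to move; the robot and the scene stay as the last step left them, time stands still between calls to the robot, and variables do not carry over. Pictures are saved under pics/ and viewed, at most 10 in all, crops included, and the job is handed in when it is done.

Besides the shell and the picture viewer there is one more tool, called as name(argument=value, ...) on one line, values as JSON. carry_out: Moves the arm, as the interface text tells. Its arguments: {"type":"object","properties":{"rows":{"type":"string"},"claw":{"type":"number"},"force":{"type":"number"}},"required":["rows"]}

```bash
mkdir -p pics; cat > h.py <<'E'
from station import *
import numpy as np, cv2
def ray(c,px):
    f=240/np.tan(np.radians(c["fov_y"])/2)
    M=np.array(c["world_to_cam"]); R=M[:3,:3]; t=M[:3,3]
    d=np.array([(px[0]-c["cx"])/f,-(px[1]-c["cy"])/f,-1.])
    return -R.T@t, R.T@d/np.linalg.norm(d)
def tri(ca,pa,cb,pb):
    o1,d1=ray(ca,pa);o2,d2=ray(cb,pb)
    s=np.linalg.lstsq(np.c_[d1,-d2],o2-o1,rcond=None)[0]
    a=o1+s[0]*d1;b=o2+s[1]*d2
    return (a+b)/2,np.linalg.norm(a-b)
def atz(c,p,z):
    o,d=ray(c,p); return o+d*(z-o[2])/d[2]
def proj(c,P):
    f=240/np.tan(np.radians(c["fov_y"])/2)
    p=np.array(c["world_to_cam"])@np.r_[P,1]
    return np.array([c["cx"]-f*p[0]/p[2],c["cy"]+f*p[1]/p[2]])
E
python3 - <<'E'
from h import *
C={n:read_camera(n) for n in("side","top")}
for n in C:
    cv2.imwrite(f"pics/{n}0.png",C[n]["img"]); print(n,{k:v for k,v in C[n].items() if k not in("img","world_to_cam")},ray(C[n],(320,240)))
for t in "hook caliper fixed_jaw sliding_jaw beam_grip slide_grip throat rail tenon rack mallet red_pencil sanding_block".split():
    r={n:place_of(n,t) for n in C}
    for n in C: print(t,n,[(np.round(x["centre"],1).tolist(),round(x["confidence"],2)) for x in r[n][:2]])
    if r["side"] and r["top"]:
        P,e=tri(C["side"],r["side"][0]["centre"],C["top"],r["top"][0]["centre"]); print("   ",P.round(4),round(e,4))
o=get_obs(); print(o)
E
```

```text
side {'fov_y': 44.987285826996455, 'cx': 314.9601813241899, 'cy': 221.79987678145096} (array([-0.12714537, -1.29961806,  1.13308204]), array([ 0.37021931,  0.70180846, -0.60860706]))
top {'fov_y': 57.66518731731333, 'cx': 324.1676036655597, 'cy': 235.09555393126644} (array([0.42964491, 0.00638386, 1.1578859 ]), array([ 0.08401006, -0.00111615, -0.99646428]))
hook side [([271.3, 153.4], 0.67)]
hook top [([159.8, 217.8], 0.75)]
    [0.5656 0.3868 0.127 ] 0.0047
caliper side [([282.9, 172.1], 0.73)]
caliper top [([216.0, 219.8], 0.92)]
    [0.5573 0.2567 0.1218] 0.0152
fixed_jaw side []
fixed_jaw top [([216.0, 216.7], 0.54)]
sliding_jaw side []
sliding_jaw top [([174.8, 219.6], 0.44), ([185.4, 220.8], 0.42)]
beam_grip side [([283.3, 164.6], 0.58), ([283.4, 161.5], 0.52)]
beam_grip top [([195.7, 216.1], 0.96)]
    [0.5722 0.3024 0.1231] 0.0015
slide_grip side [([275.8, 158.0], 0.56), ([285.5, 172.4], 0.46)]
slide_grip top [([173.3, 216.9], 0.68)]
    [0.5689 0.3561 0.123 ] 0.0038
throat side [([282.7, 162.8], 0.66)]
throat top [([204.1, 221.4], 0.84)]
    [0.5572 0.275  0.1481] 0.0004
ra
[... 590 characters left out ...]
y([ 1.12389933,  0.47701833,  0.02240144,  1.55542004, -0.01151699,
        1.10930399, -0.08309122]), 'joint_vel': array([-0.00085422,  0.00123384,  0.00109369,  0.00016242, -0.00182809,
       -0.00078653,  0.0003771 ]), 'joint_torque': array([ 2.20812617e-04, -5.96324909e+01,  1.60678077e+00, -2.81540626e+01,
        1.25652927e-02,  1.74299177e-03,  2.91304218e-05]), 'eef_pos': array([ 0.22434809, -0.63662946,  0.23128715]), 'tool_rot': array([-1.36272388e-05,  9.85688154e-01,  1.68578949e-01,  1.06740950e-05]), 'contact_force': array([ 0.90375327, -0.46313723, -0.08618521]), 'torque': array([-0.00639413, -0.02219462,  0.04588143]), 'grasp_force': 0.0, 'gripper_width': 1.001208487939786}
```

View images.

View pics/side0.png

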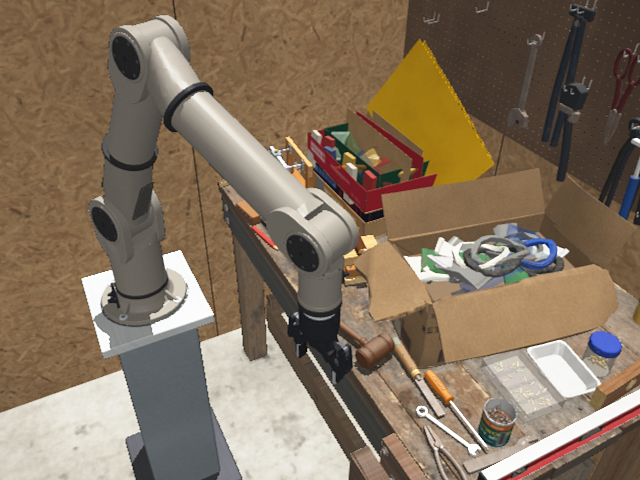

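View pics/top0.png

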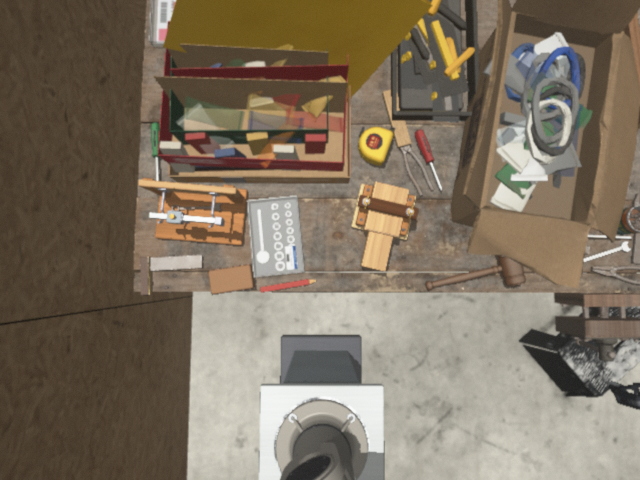

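The side view shows the rack at about (290,155), partly hidden by the arm. The tenon is completely hidden. In the top view the caliper spans columns 150–222 at row ~218 and the tenon is centred near (379,251), rail leaning a little. I'll look closer at both.

```bash
python3 - <<'E'
from h import *
c=read_camera("top"); im=c["img"]
a=cv2.resize(im[175:255,130:260],None,fx=6,fy=6,interpolation=cv2.INTER_CUBIC)[:290+190]
b=cv2.resize(im[175:280,340:425],None,fx=4.57,fy=4.57,interpolation=cv2.INTER_CUBIC)
a=cv2.resize(a,(400,246*1)); b=b[:480,:390]
H=np.zeros((480,800,3),np.uint8); H[:246,:400]=a; H[:b.shape[0],405:405+b.shape[1]]=b
cv2.imwrite("pics/crop.png",H)
for n in ["beam_grip","slide_grip","throat","hook"]:
    r=place_of("top",n)[0]; print(n,r["centre"],r["confidence"],atz(c,r["centre"],.135 if 'grip' in n else .125))
r=place_of("top","tenon")[0]; print("tenon",r["centre"],atz(c,r["centre"],.07))
for th in ["caliper","tenon","rail","hook"]:
    o=outline_of("top",th)
    if o:
        ys,xs=np.nonzero(o[0]["pixels"]); print(th,o[0]["confidence"],len(xs),xs.min(),xs.max(),ys.min(),ys.max(),cv2.minAreaRect(np.c_[xs,ys].astype(np.float32)))
E
```

```text
beam_grip [196.9, 216.4] 0.65 [0.57047566 0.29587692 0.135     ]
slide_grip [175.3, 217.8] 0.49 [0.56689386 0.34652505 0.135     ]
throat [203.2, 223.3] 0.73 [0.55537173 0.28325105 0.125     ]
hook [161.8, 219.6] 0.76 [0.5637606  0.38168451 0.125     ]
tenon [381.4, 253.3] [ 0.48866494 -0.14850317  0.07      ]
caliper 0.65 604 150 224 211 226 ((187.02171325683594, 218.0009307861328), (74.407958984375, 13.031167030334473), 2.4895529747009277)
tenon 0.8 3645 352 417 183 270 ((381.9241943359375, 227.17135620117188), (61.073577880859375, 85.0404281616211), 13.5704345703125)
rail 0.6 3679 352 417 182 270 ((381.9117736816406, 226.85293579101562), (61.361507415771484, 85.61507415771484), 14.03624439239502)
hook 0.9 4562 140 247 179 245 ((191.5565185546875, 211.4977264404297), (107.88306427001953, 58.944828033447266), 4.830419540405273)
```

View pics/crop.png

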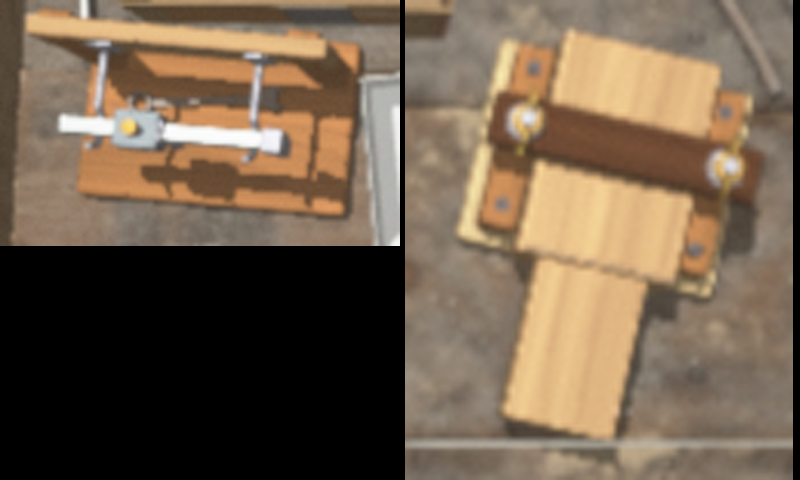

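The crop shows the beam running from (149.5,215) to (221.7,220.5), with the carriage at (174,216). The tenon's near corners are at about (362,266) and (386,271), so the rail's yaw is about -11°. I'll move out of the views first.

carry_out(rows="22 40 10 3.7;22 40 10 3.7;22 40 10 3.7;22 40 10 3.7;22 40 10 3.7;22 40 10 3.7;22 40 10 3.7;22 40 10 3.7;22 40 10 3.7;22 40 10 3.7", claw=60)

```text
t: 3.15
eef_pos: [0.4449, -0.2354, 0.3319]
tool_rot: [0.0, 0.881, 0.474, 0.0]
contact_force: [1.2, -0.4, -1.2]
gripper_width: 0.706
grasp_force: 0.0
```

carry_out(rows="0 42 0 3.7;0 42 0 3.7;0 42 0 3.7;0 42 0 3.7;0 42 0 3.7;0 42 0 3.7;0 42 0 3.7;0 42 0 3.7;0 0 0 0")

```text
t: 4.28
eef_pos: [0.4439, 0.1028, 0.3317]
tool_rot: [-0.0, 0.729, 0.684, 0.001]
contact_force: [0.2, -0.9, 0.5]
gripper_width: 0.704
grasp_force: 0.0
```

```bash
python3 - <<'E'
from h import *
C={n:read_camera(n) for n in("side","top")}
im=C["side"]["img"]
H=np.zeros((600,800,3),np.uint8)
H[:, :400]=cv2.resize(im[120:270,230:330],(400,600),interpolation=cv2.INTER_CUBIC)
H[:400,400:]=cv2.resize(im[200:300,300:400],(400,400),interpolation=cv2.INTER_CUBIC)
cv2.imwrite("pics/s1.png",H)
for t in "hook beam_grip slide_grip throat tenon".split():
    r={n:place_of(n,t) for n in C}
    for n in C: print(t,n,[(np.round(x["centre"],1).tolist(),round(x["confidence"],2)) for x in r[n][:2]])
    if r["side"] and r["top"]:
        P,e=tri(C["side"],r["side"][0]["centre"],C["top"],r["top"][0]["centre"]); print("   ",P.round(4),round(e,4))
c=C["top"]
for p in [(149.5,215),(221.7,220.5),(174.2,216.3)]: print("beamtop",atz(c,p,.145).round(4))
for u,v in [(536,258),(646,285),(614,437),(505,417)]: print("tenon",atz(c,(340+(u-405)/4.57,175+v/4.57),.07).round(4))
o=get_obs(); print(o["t"],o["eef_pos"],o["tool_rot"],o["q"].round(2))
E
```

```text
hook side [([274.2, 153.6], 0.67), ([277.1, 156.3], 0.21)]
hook top [([161.4, 217.6], 0.88)]
    [0.5698 0.381  0.1279] 0.0037
beam_grip side [([279.4, 159.5], 0.71), ([280.7, 162.6], 0.51)]
beam_grip top [([197.7, 216.0], 0.86)]
    [0.5618 0.2924 0.1514] 0.0159
slide_grip side [([274.7, 155.0], 0.46)]
slide_grip top [([174.7, 216.0], 0.64), ([374.1, 248.3], 0.44)]
    [0.5657 0.3485 0.1397] 0.0105
throat side [([285.1, 161.3], 0.73)]
throat top [([202.3, 222.8], 0.88)]
    [0.5592 0.2752 0.1531] 0.0134
tenon side []
tenon top [([376.4, 254.8], 0.86)]
beamtop [0.5718 0.4034 0.145 ]
beamtop [0.5597 0.235  0.145 ]
beamtop [0.5691 0.3459 0.145 ]
tenon [ 0.5434 -0.117   0.07  ]
tenon [ 0.5288 -0.1774  0.07  ]
tenon [ 0.4455 -0.1589  0.07  ]
tenon [ 0.4562 -0.0995  0.07  ]
4.875 [0.44439722 0.09910134 0.331318  ] [2.96256652e-05 7.31479039e-01 6.81863927e-01 1.51755823e-05] [ 0.29  0.06 -0.67  1.88  0.04  1.21 -0.46]
```

View pics/s1.png

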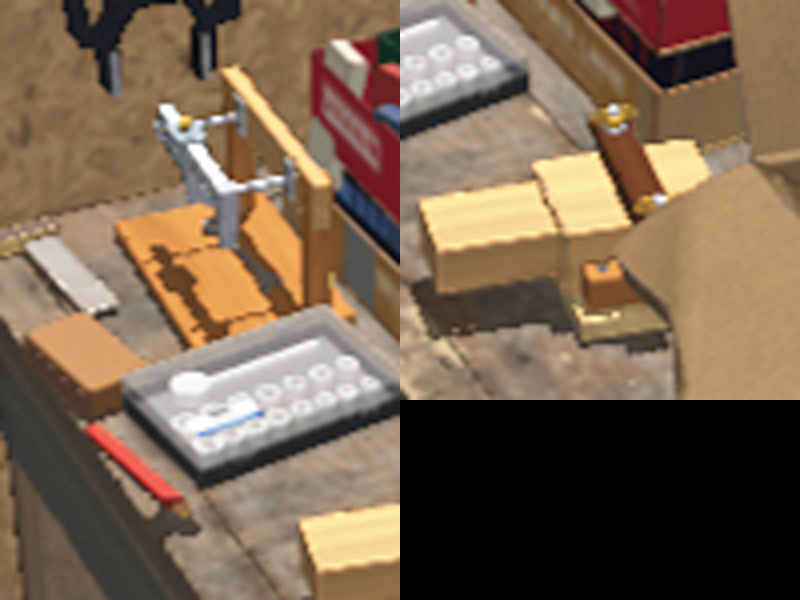

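The side view now shows everything. The beam's far top end is at about (271,146), the fixed jaw's top end at (287,167), and the tenon's top corners are at about (304.5,250), (309.5,261), (340,257.5) and (334,245).

```bash
python3 - <<'E'
from h import *
C={n:read_camera(n) for n in("side","top")}
S,T=C["side"],C["top"]
for n,a,b in [("far",(271.3,146.3),(149.5,215)),("fix",(287,167),(221.7,220.5)),("tNL",(304.5,250),(361.9,266.2)),("tNR",(309.5,261.2),(385.7,270.6)),("tSR",(340,257.5),(392.7,237.4)),("tSL",(334,245),(368.7,231.5))]:
    P,e=tri(S,a,T,b); print(n,P.round(4),round(e,4))
# predicted side pixels given model heights
e=np.array([.5597,.235]);u=np.array([.0717,.9974])
for n,x,z in [("far",170,.145),("fix",0,.148),("legtip",10,.087),("carr",111,.15)]:
    p=np.r_[e+u*x/1000,z]; print(n,proj(S,p).round(1),"crop",((proj(S,p)-[230,120])*4).round(0))
E
```

```text
far [0.5714 0.4031 0.1462] 0.0006
fix [0.5568 0.2339 0.1534] 0.004
tNL [ 0.4557 -0.0991  0.0725] 0.0012
tNR [ 0.4441 -0.1571  0.0772] 0.003
tSR [ 0.5295 -0.1772  0.0735] 0.0024
tSL [ 0.5435 -0.1169  0.0725] 0.0009
far [271.4 146.4] crop [165. 106.]
fix [288.3 168. ] crop [233. 192.]
legtip [287.7 182.1] crop [231. 248.]
carr [277.  152.6] crop [188. 130.]
```

Heights and lengths agree: beam top ≈ 0.146, tenon top ≈ 0.072, beam length 169 mm. The beam grip point is about (0.565, 0.292), so I'm going there.

carry_out(rows="20 32 -20 0;20 32 -20 0;20 32 -20 0;20 32 -20 0;20 32 -20 0;20 32 -20 0;0 0 0 0;0 0 0 0", claw=40)

```text
t: 5.98
eef_pos: [0.5642, 0.2909, 0.2112]
tool_rot: [0.0, 0.731, 0.682, -0.0]
contact_force: [-0.0, -0.4, -1.0]
gripper_width: 0.469
grasp_force: 0.0
```

```bash
python3 - <<'E'
from h import *
c=read_camera("side"); o=get_obs(); print(o["t"],o["eef_pos"],o["gripper_width"])
cv2.imwrite("pics/s2.png",cv2.resize(c["img"][100:220,220:340],(600,600),interpolation=cv2.INTER_CUBIC))
E
```

```text
6.025 [0.5644527  0.29057496 0.2117704 ] 0.4682694498191422
```

View pics/s2.png

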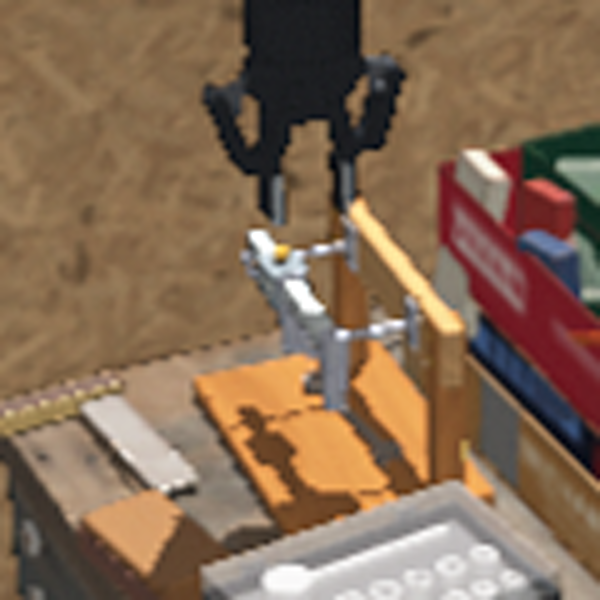

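The fingers straddle the beam line with tips at about (275,220) and (345,208) in the crop, above the gap between carriage and fixed jaw. I'll descend and close.

carry_out(rows="0 1 -25 0;0 0 -25 0;0 0 -20 0;0 0 -13 0;0 0 0 0")

```text
t: 6.65
eef_pos: [0.5641, 0.2919, 0.1278]
tool_rot: [-0.0, 0.731, 0.682, -0.001]
contact_force: [-0.4, -0.1, -0.9]
gripper_width: 0.468
grasp_force: 0.0
```

carry_out(rows="0 0 0 0;0 0 0 0;0 0 0 0;0 0 0 0", claw=20, force=30)

```text
t: 7.15
eef_pos: [0.5645, 0.2924, 0.1285]
tool_rot: [0.0, 0.731, 0.682, 0.0]
contact_force: [0.2, 0.0, -0.1]
gripper_width: 0.235
grasp_force: 0.0
```

carry_out(rows="0 0 0 0;0 0 0 0;0 0 0 0;0 0 0 0", claw=5)

```text
t: 7.65
eef_pos: [0.5646, 0.2926, 0.1286]
tool_rot: [0.0, 0.731, 0.682, 0.0]
contact_force: [0.4, 0.7, 3.3]
gripper_width: 0.131
grasp_force: 33.6
```

carry_out(rows="0 0 2 0;0 0 5 0;0 0 8 0;0 0 10 0;0 0 12 0;0 0 15 0;0 0 15 0;0 0 13 0;0 0 0 0", force=45)

```text
t: 8.78
eef_pos: [0.565, 0.2929, 0.2099]
tool_rot: [0.0, 0.731, 0.682, 0.001]
contact_force: [-0.6, -0.3, -5.9]
gripper_width: 0.127
grasp_force: 46.7
```

```bash
python3 - <<'E'
from h import *
c=read_camera("side"); o=get_obs(); print(o["t"],o["eef_pos"],o["gripper_width"],o["contact_force"],o["torque"])
cv2.imwrite("pics/s3.png",cv2.resize(c["img"][80:200,220:340],(600,600),interpolation=cv2.INTER_CUBIC))
E
```

```text
8.825 [0.56452561 0.29246486 0.20879792] 0.12444033377182309 [ 0.0802297  -0.26279073 -3.99791042] [0.01215391 0.04422407 0.03082922]
```

View pics/s3.png

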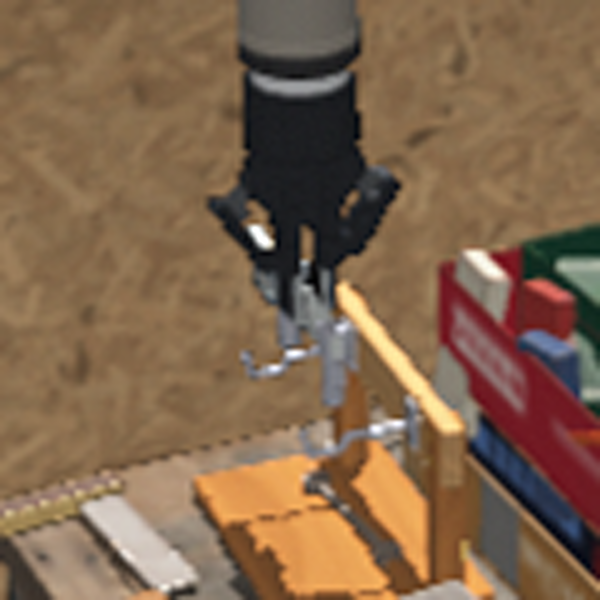

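The caliper is off the hooks and looks level, with the fixed leg at about (335,370) in the crop. Next I carry it over the tenon.

carry_out(rows="-4 -22 0 -0.8;-6 -38 0 -0.8;-8 -48 0 -0.8;-8 -48 0 -0.8;-8 -48 0 -0.8;-8 -48 0 -0.8;-8 -48 0 -0.8;-8 -48 0 -0.8;-7 -46 0 -0.7;-5 -34 0 -0.7")

```text
t: 10.07
eef_pos: [0.4924, -0.1389, 0.2077]
tool_rot: [-0.0, 0.777, 0.629, -0.001]
contact_force: [-0.0, 0.4, -4.4]
gripper_width: 0.126
grasp_force: 46.6
```

carry_out(rows="0 0 0 0;0 0 -40 0;0 0 -10 0;0 0 0 0;0 0 0 0")

```text
t: 10.7
eef_pos: [0.4952, -0.1354, 0.1594]
tool_rot: [0.001, 0.776, 0.631, 0.001]
contact_force: [-0.5, 0.4, -4.4]
gripper_width: 0.125
grasp_force: 46.5
```

```bash
python3 - <<'E'
from h import *
C={n:read_camera(n) for n in("side","top")}
o=get_obs(); print(o["t"],o["eef_pos"],o["tool_rot"],o["contact_force"],o["q"].round(2))
H=np.zeros((600,800,3),np.uint8)
H[:,:400]=cv2.resize(C["side"]["img"][180:300,290:370],(400,600),interpolation=cv2.INTER_CUBIC)
H[:500,400:]=cv2.resize(C["top"]["img"][190:290,340:420],(400,500),interpolation=cv2.INTER_CUBIC)
cv2.imwrite("pics/s4.png",H)
for t in "fixed_jaw sliding_jaw slide_grip tenon".split():
    r={n:place_of(n,t) for n in C}
    for n in C: print(t,n,[(np.round(x["centre"],1).tolist(),round(x["confidence"],2)) for x in r[n][:2]])
E
```

```text
10.8 [ 0.49515791 -0.13560271  0.15940661] [7.89754571e-04 7.75917677e-01 6.30833437e-01 5.55688135e-04] [ 3.52226958e-05 -6.52635761e-02 -4.59582420e+00] [ 0.61  0.35 -0.56  1.98  0.24  0.87 -0.28]
fixed_jaw side [([328.3, 236.6], 0.43)]
fixed_jaw top []
sliding_jaw side [([321.0, 226.8], 0.56)]
sliding_jaw top []
slide_grip side [([319.8, 217.5], 0.47)]
slide_grip top [([360.7, 242.5], 0.64), ([373.0, 251.3], 0.4)]
tenon side [([320.9, 255.5], 0.83)]
tenon top [([378.6, 249.5], 0.9)]
```

View pics/s4.png

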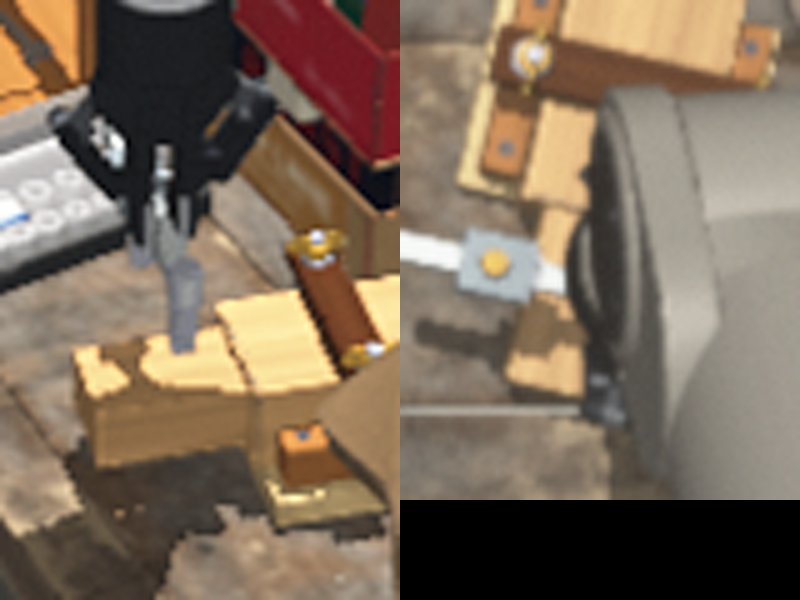

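The side crop shows the fixed leg's tip at pixel ≈ (326.6,250). The top crop shows the carriage centre at pixel ≈ (359.4,243) with its inner edge near (367.4,244).

```bash
python3 - <<'E'
from h import *
S=read_camera("side");T=read_camera("top");o=get_obs()
p=o["eef_pos"]; q=o["tool_rot"]; a=2*np.arctan2(q[2],q[1]); print("beam deg",np.degrees(a))
u=np.array([np.cos(a),np.sin(a)]); v=np.array([-u[1],u[0]])  # tool x = along beam?
print(u,v,p)
ub=u if u[1]>0 else -u; vb=np.array([-ub[1],ub[0]])
z0=p[2]-.0032
w=lambda x,y,z,g=.040:np.r_[p[:2]+ub*(x-g)+vb*y,z0+z]
for n,P in [("tip out +y",w(-.010,.007,-.038)),("tip out -y",w(-.010,-.007,-.038)),("block top out +y",w(-.016,.009,.023)),("block top out -y",w(-.016,-.009,.023)),("beam end x154",w(.154,0,.02))]:
    s=proj(S,P); t=proj(T,P); print(n,"side",s.round(1),"crop",((s-[290,180])*5).round(),"topcrop",((t-[340,190])*5+[400,0]).round())
for n,uv in [("carr c",(497,265)),("in",(537,270)),("out",(459,260))]:
    P=atz(T,(340+(uv[0]-400)/5,190+uv[1]/5),z0+.025); d=P[:2]-p[:2]; print(n,P.round(4),"x beam",(d@ub+.04).round(4),"y",(d@vb).round(4))
# tenon outlines
c=np.array([.494,-.138]);
for P in [(.4557,-.0991),(.4441,-.1571),(.5295,-.1772),(.5435,-.1169)]:
    d=np.array(P)-p[:2]; print("tenon corner beam x,y",(d@ub+.04).round(4),(d@vb).round(4))
E
```

```text
beam deg 78.21180310391708
[0.2042944  0.97890949] [-0.97890949  0.2042944 ] [ 0.49433981 -0.13563586  0.15831455]
tip out +y side [324.8 252. ] crop [174. 360.] topcrop [694. 335.]
tip out -y side [329.6 251.2] crop [198. 356.] topcrop [699. 307.]
block top out +y side [325. 236.] crop [175. 280.] topcrop [730. 336.]
block top out -y side [331.3 235. ] crop [206. 275.] topcrop [738. 297.]
beam end x154 side [312. 203.] crop [110. 115.] topcrop [365. 239.]
carr c [ 0.5057 -0.0834  0.1801] x beam 0.0934 y -0.0004
in [ 0.5035 -0.1015  0.1801] x beam 0.0753 y -0.002
out [ 0.5079 -0.0663  0.1801] x beam 0.1106 y 0.0009
tenon corner beam x,y 0.0679 0.0453
tenon corner beam x,y 0.0087 0.0448
tenon corner beam x,y 0.0065 -0.0429
tenon corner beam x,y 0.0684 -0.0443
```

```bash
python3 - <<'E'
from h import *
S=read_camera("side");T=read_camera("top");o=get_obs()
p=o["eef_pos"]; q=o["tool_rot"]; a=2*np.arctan2(q[2],q[1])
ub=np.array([np.cos(a),np.sin(a)]); vb=np.array([-ub[1],ub[0]]); z0=p[2]-.0032
H=np.zeros((600,800,3),np.uint8)
H[:,:400]=cv2.resize(S["img"][225:261,312:336],(400,600),interpolation=cv2.INTER_NEAREST)
H[:400,400:]=cv2.resize(T["img"][225:261,320:356],(400,400),interpolation=cv2.INTER_NEAREST)
for g,col in [(.036,(0,0,255)),(.040,(0,255,0)),(.044,(255,0,0))]:
    w=lambda x,y,z:np.r_[p[:2]+ub*(x-g)+vb*y,z0+z]
    for L in [[(-.010,.007,-.038),(-.010,-.007,-.038),(-.016,-.009,-.003),(-.016,-.009,.023),(-.016,.009,.023)]]:
        s=np.array([(proj(S,w(*l))-[312-.5,225-.5])*400/24 for l in L]).astype(np.int32); cv2.polylines(H,[s],False,col,1)
    s=np.array([(proj(T,w(.154,y,.02))-[320-.5,225-.5])*400/36+[400,0] for y in(-.006,.006)]).astype(np.int32); cv2.polylines(H,[s],False,col,2)
cv2.imwrite("pics/s5.png",H); print(o["t"])
E
```

```text
11.4
```

View pics/s5.png

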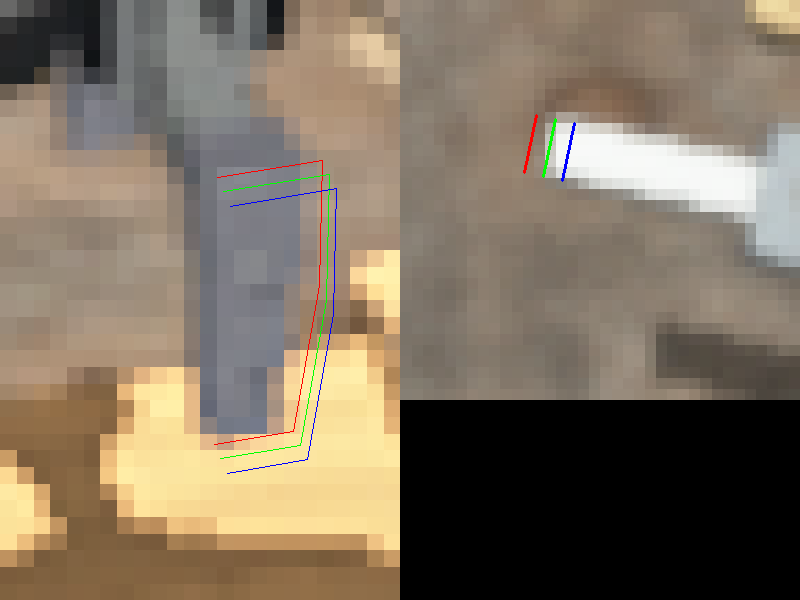

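The beam's far end matches a grip about 41 mm from the fixed jaw. The side picture is about 1 px off, within calibration. The tenon lies between the open jaws with roughly 8 mm (fixed) and 5 mm (sliding) to spare, so I'll shift 1.5 mm and lower.

carry_out(rows="0 1.5 -15 0;0 0 -15 0;0 0 -10 0;0 0 -6 0;0 0 -6 0;0 0 -6 0;0 0 0 0")

```text
t: 12.28
eef_pos: [0.4941, -0.1341, 0.1]
tool_rot: [-0.0, 0.776, 0.631, -0.0]
contact_force: [0.3, -0.3, -4.5]
gripper_width: 0.127
grasp_force: 46.6
```

carry_out(rows="0 0 -6 0;0 0 -6 0;0 0 -5 0;0 0 -3 0;0 0 -2 0;0 0 0 0;0 0 0 0")

```text
t: 13.15
eef_pos: [0.4945, -0.1341, 0.0785]
tool_rot: [0.0, 0.776, 0.631, 0.0]
contact_force: [0.2, 0.2, -5.1]
gripper_width: 0.122
grasp_force: 46.6
```

carry_out(rows="0 0 -1 0;0 0 -1 0;0 0 -1 0;0 0 -0.5 0;0 0 0 0")

```text
t: 13.78
eef_pos: [0.4944, -0.1341, 0.0748]
tool_rot: [-0.0, 0.776, 0.631, 0.0]
contact_force: [-1.0, 0.3, -4.5]
gripper_width: 0.127
grasp_force: 46.6
```

carry_out(rows="0 0 -0.5 0;0 0 -0.5 0;0 0 0 0")

```text
t: 14.15
eef_pos: [0.4944, -0.1342, 0.0738]
tool_rot: [0.0, 0.776, 0.631, -0.0]
contact_force: [0.6, -0.1, -4.0]
gripper_width: 0.127
grasp_force: 46.7
```

carry_out(rows="0 0 -0.5 0;0 0 0 0;0 0 0 0")

```text
t: 14.52
eef_pos: [0.4944, -0.1341, 0.0737]
tool_rot: [0.0, 0.776, 0.631, -0.0]
contact_force: [-3.6, 0.9, 5.5]
gripper_width: 0.124
grasp_force: 48.0
```

The beam is resting on the wood at TCP z 0.0737, as expected. I'll relieve the pressure and slide across until the fixed jaw bears.

carry_out(rows="0 0 0.4 0;0.2 1 0 0;0.2 1 0 0;0.2 1 0 0;0.2 1 0 0;0 0 0 0")

```text
t: 15.28
eef_pos: [0.4955, -0.1299, 0.0737]
tool_rot: [0.0, 0.776, 0.631, 0.0]
contact_force: [0.2, -2.1, -0.8]
gripper_width: 0.126
grasp_force: 47.2
```

carry_out(rows="0.1 0.5 0 0;0.1 0.5 0 0;0 0 0 0")

```text
t: 15.65
eef_pos: [0.4955, -0.1291, 0.0738]
tool_rot: [0.0, 0.776, 0.631, 0.0]
contact_force: [0.6, -1.9, 0.2]
gripper_width: 0.126
grasp_force: 47.2
```

carry_out(rows="0.1 0.5 0 0;0.1 0.5 0 0;0 0 0 0")

```text
t: 16.02
eef_pos: [0.4955, -0.1282, 0.0738]
tool_rot: [0.0, 0.776, 0.631, -0.0]
contact_force: [-0.9, -3.3, 0.9]
gripper_width: 0.128
grasp_force: 47.4
```

carry_out(rows="0.1 0.5 0 0;0 0 0 0;0 0 0 0")

```text
t: 16.4
eef_pos: [0.4956, -0.1277, 0.0737]
tool_rot: [0.0, 0.776, 0.631, -0.0]
contact_force: [-0.2, -3.1, 1.9]
gripper_width: 0.128
grasp_force: 47.5
```

carry_out(rows="0.1 0.5 0 0;0 0 0 0;0 0 0 0")

```text
t: 16.77
eef_pos: [0.4957, -0.1275, 0.0738]
tool_rot: [0.0, 0.776, 0.631, -0.0]
contact_force: [-0.3, -4.3, 3.7]
gripper_width: 0.128
grasp_force: 47.6
```

carry_out(rows="0.1 0.5 0 0;0 0 0 0;0 0 0 0")

```text
t: 17.15
eef_pos: [0.4957, -0.1275, 0.0737]
tool_rot: [0.0, 0.776, 0.63, -0.0]
contact_force: [-1.0, -6.7, 3.4]
gripper_width: 0.128
grasp_force: 47.6
```

The fixed jaw bears: motion stalled at y -0.1275 with about 6 N. I'll ease off, release and rise.

carry_out(rows="-0.1 -0.4 0 0;0 0 0 0")

```text
t: 17.4
eef_pos: [0.4956, -0.1275, 0.0738]
tool_rot: [0.0, 0.776, 0.631, -0.0]
contact_force: [-1.3, -5.0, 3.4]
gripper_width: 0.125
grasp_force: 47.6
```

carry_out(rows="0 0 0 0;0 0 0 0;0 0 0 0;0 0 0 0", claw=32)

```text
t: 17.9
eef_pos: [0.4958, -0.1267, 0.0736]
tool_rot: [-0.0, 0.776, 0.631, 0.0]
contact_force: [0.2, -0.3, -0.0]
gripper_width: 0.375
grasp_force: 0.0
```

carry_out(rows="0 0 6 0;0 0 12 0;0 0 15 0;0 0 15 0;0 0 7 0;0 0 0 0")

```text
t: 18.65
eef_pos: [0.4961, -0.1272, 0.1294]
tool_rot: [0.001, 0.776, 0.631, 0.0]
contact_force: [0.8, -0.3, 0.1]
gripper_width: 0.375
grasp_force: 0.0
```

```bash
python3 - <<'E'
from h import *
S=read_camera("side");T=read_camera("top");o=get_obs(); print(o["t"],o["eef_pos"],o["tool_rot"],o["contact_force"])
H=np.zeros((600,800,3),np.uint8)
H[:,:400]=cv2.resize(S["img"][200:290,290:350],(400,600),interpolation=cv2.INTER_CUBIC)
H[:500,400:]=cv2.resize(T["img"][220:270,335:375],(400,500),interpolation=cv2.INTER_CUBIC)
cv2.imwrite("pics/s6.png",H)
E
```

```text
18.75 [ 0.49544112 -0.12710587  0.12849029] [-1.56274025e-04  7.76036175e-01  6.30688355e-01 -1.72619625e-04] [ 0.70600854 -0.46077736  0.03634063]
```

View pics/s6.png

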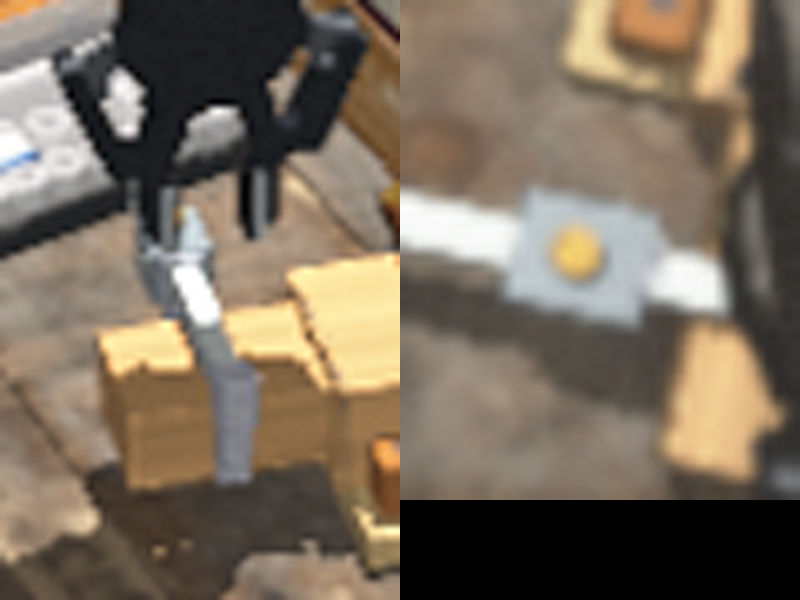

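The caliper sits astride the tenon with the fixed leg on the near (right) side and the carriage at top crop (582,254), pixel (353.2,245.4).

```bash
python3 - <<'E'
from h import *
T=read_camera("top");o=get_obs(); p=o["eef_pos"]
u=np.array([.204,.979]);v=np.array([-.979,.204])
for n,uv in [("c",(582,254)),("in+",(660,215)),("in-",(640,322)),("out",(530,190)),("out-",(500,290))]:
    P=atz(T,(335+(uv[0]-400)/10-.45,220+uv[1]/10-.45),.095); d=P[:2]-np.array([.4957,-.1273]); print(n,P.round(4),d@u,d@v)
print(p)
E
```

```text
c [ 0.5075 -0.075   0.095 ] 0.053646081969382906 -0.0008326982877567418
in+ [ 0.5171 -0.0941  0.095 ] 0.036878960546360307 -0.014187254398736466
in- [ 0.4909 -0.0891  0.095 ] 0.03642788090510371 0.012524570994649886
out [ 0.5231 -0.0623  0.095 ] 0.06927341257401262 -0.013569190252082081
out- [ 0.4986 -0.0549  0.095 ] 0.07148347315752535 0.011978398068004832
[ 0.49535271 -0.12703395  0.12828493]
```

carry_out(rows="5 20 0 0;4 20 0 0;2 12 0 0;0 0 -15 0;0 0 -20 0;0 0 -15 0;0 0 -12 0;0 0 0 0", claw=44)

```text
t: 19.8
eef_pos: [0.506, -0.0752, 0.0656]
tool_rot: [-0.001, 0.776, 0.631, -0.001]
contact_force: [0.2, -0.5, -0.1]
gripper_width: 0.514
grasp_force: 0.0
```

carry_out(rows="0 0 0 0;0 0 0 0;0 0 0 0;0 0 0 0", claw=31, force=20)

```text
t: 20.3
eef_pos: [0.5069, -0.0751, 0.067]
tool_rot: [0.0, 0.776, 0.631, 0.0]
contact_force: [-0.1, 1.0, -0.5]
gripper_width: 0.363
grasp_force: 0.0
```

carry_out(rows="0 0 0 0;0 0 0 0;0 0 0 0", claw=24)

```text
t: 20.68
eef_pos: [0.5068, -0.0751, 0.0669]
tool_rot: [0.0, 0.776, 0.631, -0.0]
contact_force: [-1.3, -0.1, 5.3]
gripper_width: 0.322
grasp_force: 24.0
```

carry_out(rows="-0.2 -1 0 0;-0.4 -2 0 0;-0.4 -2 0 0;-0.4 -2 0 0;-0.2 -1 0 0;0 0 0 0")

```text
t: 21.42
eef_pos: [0.5052, -0.0828, 0.0669]
tool_rot: [-0.0, 0.776, 0.631, 0.0]
contact_force: [-2.7, -0.2, 5.9]
gripper_width: 0.321
grasp_force: 24.2
```

```bash
python3 - <<'E'
from h import *
S=read_camera("side");T=read_camera("top");o=get_obs(); print(o["t"],o["eef_pos"],o["contact_force"],o["torque"],o["gripper_width"],o["grasp_force"])
A=cv2.imread("pics/s6.png")
H=np.zeros((600,800,3),np.uint8)
H[:,:400]=cv2.resize(S["img"][200:290,290:350],(400,600),interpolation=cv2.INTER_CUBIC)
H[:,400:]=A[:,:400]
cv2.imwrite("pics/s7.png",H)
# shift of the leg patch between the pictures (native px)
a=cv2.resize(A[:,:400],(60,90),interpolation=cv2.INTER_AREA); b=S["img"][200:290,290:350]
t=A[370:480,210:262]; big=H[:,:400]
r=cv2.matchTemplate(big[330:530,170:310],t,cv2.TM_CCOEFF_NORMED); _,m,_,l=cv2.minMaxLoc(r); print("leg shift px",(np.array(l)+[170-210,330-370])/6.67,m)
# far end of the beam in top view
g=cv2.cvtColor(T["img"],cv2.COLOR_BGR2GRAY)[230:255,310:372]; ys,xs=np.nonzero(g>190); print(xs.min()+310,xs.max()+310)
E
```

```text
21.525 [ 0.50512008 -0.08283689  0.06690199] [-2.6962224   1.36174318  5.83155169] [ 0.08407804  0.39152466 -0.06844826] 0.32657286788308515 24.23831183463335
leg shift px [-0.14992504  1.04947526] 0.640924334526062
329 361
```

```bash
python3 - <<'E'
from h import *
T=read_camera("top"); u=np.array([.204,.979])
e=np.array([.4957,-.1273])
for x in (105,109,113,117): print(x,proj(T,np.r_[e+u*x/1000,.09]).round(2))
g=cv2.cvtColor(T["img"],cv2.COLOR_BGR2GRAY); print(g[238:246,322:340])
c=proj(T,np.r_[.5051,-.0828,.095]); print(c)
E
```

```text
105 [332.08 241.09]
109 [330.48 240.75]
113 [328.89 240.41]
117 [327.3  240.08]
[[133 129 121 122 127 134 136 171 214 201 179 159 134 128 124 125 125 114]
 [131 128 124 126 128 132 143 211 248 246 237 228 217 214 194 173 157 140]
 [127 127 127 129 134 138 155 220 249 251 250 249 249 248 243 233 225 219]
 [126 128 130 135 136 141 166 226 248 250 250 250 250 250 249 249 249 249]
 [127 126 131 135 136 136 156 204 232 241 248 249 249 249 250 250 250 250]
 [128 126 132 131 135 133 130 141 165 199 224 229 232 239 246 248 249 248]
 [127 125 123 127 132 133 133 132 129 130 129 136 150 185 218 225 228 233]
 [132 127 121 123 129 128 127 129 125 123 120 123 123 130 132 132 140 158]]
[355.95895944 245.9257435 ]
```

The beam's far end is still where the fixed jaw touched (column 328.7 against 328.9 expected), so only the jaw is sliding. I'll continue.

carry_out(rows="-0.2 -1 0 0;-0.2 -1 0 0;-0.2 -1 0 0;0 0 0 0")

```text
t: 22.08
eef_pos: [0.5045, -0.0858, 0.067]
tool_rot: [-0.0, 0.776, 0.631, 0.0]
contact_force: [-2.1, 1.2, 5.6]
gripper_width: 0.321
grasp_force: 24.3
```

carry_out(rows="-0.1 -0.5 0 0;-0.1 -0.5 0 0;0 0 0 0")

```text
t: 22.45
eef_pos: [0.5043, -0.0867, 0.0669]
tool_rot: [-0.0, 0.776, 0.631, 0.0]
contact_force: [-1.7, 1.3, 6.8]
gripper_width: 0.324
grasp_force: 24.3
```

carry_out(rows="-0.1 -0.5 0 0;-0.1 -0.5 0 0;0 0 0 0")

```text
t: 22.82
eef_pos: [0.5042, -0.0873, 0.067]
tool_rot: [-0.0, 0.776, 0.631, 0.0]
contact_force: [-1.7, 1.8, 6.6]
gripper_width: 0.327
grasp_force: 24.4
```

carry_out(rows="-0.1 -0.5 0 0;-0.1 -0.5 0 0;0 0 0 0")

```text
t: 23.2
eef_pos: [0.5042, -0.0873, 0.067]
tool_rot: [-0.001, 0.776, 0.631, 0.001]
contact_force: [-2.0, 5.4, 6.3]
gripper_width: 0.322
grasp_force: 24.3
```

carry_out(rows="-0.1 -0.5 0 0;0 0 0 0;0 0 0 0")

```text
t: 23.58
eef_pos: [0.5042, -0.0873, 0.067]
tool_rot: [-0.001, 0.776, 0.631, 0.001]
contact_force: [-2.2, 5.4, 6.7]
gripper_width: 0.318
grasp_force: 24.3
```

carry_out(rows="-0.1 -0.5 0 0;0 0 0 0;0 0 0 0")

```text
t: 23.95
eef_pos: [0.5042, -0.0874, 0.067]
tool_rot: [-0.001, 0.775, 0.631, 0.001]
contact_force: [-1.4, 7.0, 5.9]
gripper_width: 0.325
grasp_force: 24.3
```

Motion stalled at y -0.0873 with the force at 7 N, so the sliding jaw bears at an opening of about 61 mm. I'll check that the beam has not crept.

```bash
python3 - <<'E'
from h import *
T=read_camera("top");S=read_camera("side")
g=cv2.cvtColor(T["img"],cv2.COLOR_BGR2GRAY); print(g[238:246,322:340])
A=cv2.imread("pics/s7.png")[:,:400]; B=cv2.resize(S["img"][200:290,290:350],(400,600),interpolation=cv2.INTER_CUBIC)
t=A[380:490,212:264]; r=cv2.matchTemplate(B[330:540,170:310],t,cv2.TM_CCOEFF_NORMED); _,m,_,l=cv2.minMaxLoc(r); print((np.array(l)+[170-212,330-380])/6.67,m)
o=get_obs(); print(o["t"],o["eef_pos"],o["contact_force"],o["torque"])
E
```

```text
[[133 128 122 121 125 131 135 172 214 210 196 162 134 126 123 123 124 114]
 [129 127 123 124 127 134 142 211 248 248 243 229 216 212 193 172 159 141]
 [128 127 126 128 133 137 153 219 250 250 250 249 249 248 243 233 225 219]
 [125 127 127 132 137 138 167 224 247 249 250 250 250 250 250 249 248 249]
 [130 127 130 135 137 136 154 203 231 241 248 249 249 249 250 250 250 250]
 [130 126 129 134 136 133 130 139 163 199 222 227 231 238 245 248 249 249]
 [129 125 124 127 132 133 132 130 130 130 129 136 147 181 217 224 228 234]
 [129 127 121 122 129 129 128 128 125 123 121 122 125 127 129 133 139 157]]
[0.         0.14992504] 0.931526243686676
24.05 [ 0.50414948 -0.08729841  0.06698568] [-1.59095999  7.50764257  6.26839313] [ 1.34129608  0.40249623 -0.22086339]
```

The beam has not moved (same edge pixels). Now I release and rise.

carry_out(rows="0 0 0 0;0 0 0 0;0 0 0 0;0 0 0 0", claw=44)

```text
t: 24.55
eef_pos: [0.5037, -0.0903, 0.0666]
tool_rot: [0.0, 0.776, 0.631, -0.0]
contact_force: [0.3, 0.1, -0.3]
gripper_width: 0.514
grasp_force: 0.0
```

carry_out(rows="0 0 6 0;0 0 15 0;0 0 20 0;0 0 25 0;0 0 25 0;0 0 25 0;0 0 25 0;0 0 25 0;0 0 20 0;0 0 0 0")

```text
t: 25.8
eef_pos: [0.5048, -0.0899, 0.255]
tool_rot: [0.002, 0.776, 0.631, 0.001]
contact_force: [1.0, 0.2, -0.8]
gripper_width: 0.516
grasp_force: 0.0
```

carry_out(rows="0 40 0 0;0 50 0 0;0 50 0 0;0 50 0 0;0 50 0 0;0 40 0 0;0 0 0 0")

```text
t: 26.68
eef_pos: [0.5023, 0.1938, 0.2523]
tool_rot: [-0.001, 0.774, 0.633, 0.0]
contact_force: [1.0, -0.5, 0.4]
gripper_width: 0.518
grasp_force: 0.0
```

```bash
python3 - <<'E'
from h import *
S=read_camera("side");T=read_camera("top");o=get_obs(); print(o["t"],o["eef_pos"])
H=np.zeros((600,800,3),np.uint8)
H[:,:400]=cv2.resize(S["img"][220:280,300:340],(400,600),interpolation=cv2.INTER_CUBIC)
H[:400,400:]=cv2.resize(T["img"][205:285,325:405],(400,400),interpolation=cv2.INTER_CUBIC)
cv2.imwrite("pics/s8.png",H)
E
```

```text
26.775 [0.50324611 0.18959236 0.25196833]
```

View pics/s8.png

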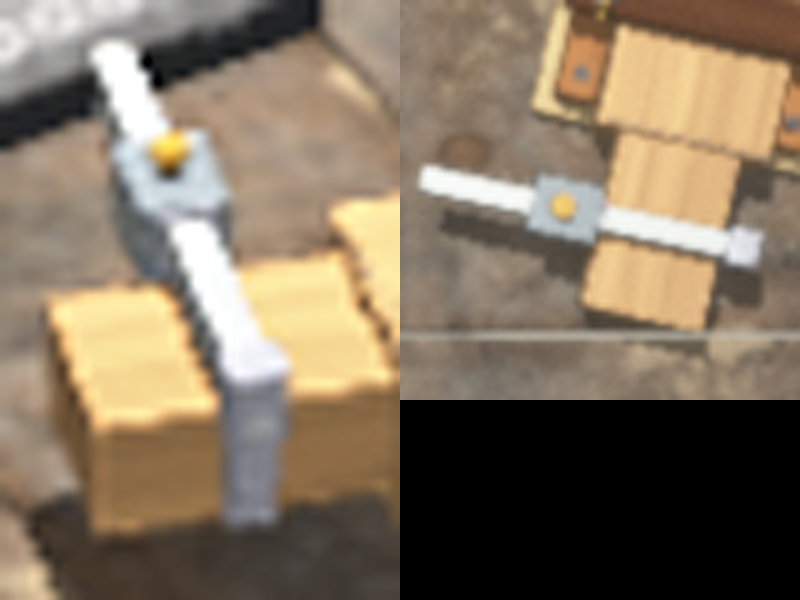

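The caliper sits square across mid-tenon. The beam slopes 11.6° in the top view and the shoulder about 12°. The fixed leg is flat against the near side and the carriage is up against the far side. Handing in.

```bash
python3 -c "
from station import *
print(hand_in())"
```

```text
the job is handed in; nothing more can be done
None
```

The caliper now sits astride the tenon about half way along, beam square across it and both jaws closed on the wood at about 61 mm. I felt each jaw stop against the wood at about 7 N, and the job is handed in; no verdict came back.

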